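# Third hand: hold a lamp cap against the jig fence

### The arm

A 6-joint arm with a two-finger parallel gripper is mounted at the origin on a cart in front of the work surface, level with it; the furniture and walls round the work are solid. World frame = base frame: x ahead of the robot, y to its left, z up, the work surface at z = 0. Lengths are in m, angles in rad, forces in N, time in s.
With the tool pointing down it reaches from about 0.275 to 0.875 m from the base axis. Payload 12.5 kg.
Tool frame: the origin (TCP) lies midway between the tips of the shut fingers; the grasp point (between the pads) lies 19 mm behind it; z points along the fingers, y is the line along which they close (so a half turn about z gives the same grasp; the last joint's range is limited). The gripper opens to 85 mm and grips with 20 to 120 N. Pads are 22 mm wide; open, the fingers measure 114 mm over their backs; the gripper's body (76 mm by 85 mm) begins 54 mm behind the grasp point. The pads swing forward as they close: fully open they stand 13 mm farther back than shut.
Start: joints at [1.069, 0.351, 1.652, -0, 1.139, -0.085], TCP at [0.223, 0.503, 0.231] pointing down, gripper open.
Joint ranges: [-2.75, 2.75], [-0.79, 2.1], [0.01, 2.65], [-1.57, 4.71], [0.07, 3.14], [-2.87, 2.87]. Speed limits (rad/s): [2.22, 2.22, 2.79, 3.14, 3.14, 3.14].

### API

Orientations are given as a rotation vector (axis times angle).
In Python, from station import * gives the robot as it stands. The module is installed in compiled form; this text tells all that it offers. Calls block until the motion is done:
- movep(position, orientation): joint-space move of the TCP to a pose.
- servo_line(position, v=0.15, attitude=None): straight line of the TCP; attitude=None keeps the orientation; v is the mean speed in m/s.
- move_joints(angles): joint-space move.
- command_gripper(opening): opening from 0.0 (shut) to 1.0 (fully open); the grip force is fixed at half the most; returns when the fingers have stopped.
- sleep(seconds).
- ik(position, orientation): joint angles nearest the present ones, or None.
- camera(name): name is "side" or "top"; returns a dict with "img" (384x512x3 uint8, red, green, blue), "z_map" (384x512 float32, m along the optical axis (not along the pixel's ray), 0 where there is no reading), "fx", "fy", "cx", "cy" (pixels), "pose" (4x4, takes a point from camera to world coordinates). Camera axes: x right, y up, looking along -z (the intrinsics and any distortion apply to the point x, -y, -z); pixel columns grow to the right and rows downward; lengths in m; the calibration is good to about 2 mm. A picture is of the moment at which its call begins.
A pose or a line that the arm cannot do raises IKError and nothing moves.
- job_done(): hands the job in; it is judged then, once.
Readings, each from a call of its own:
- read_time(): time.
- read_qpos(): joint angles.
- read_qd(): joint speeds.
- read_effort(): joint torques, N m.
- read_eef_pos(): TCP position.
- read_ee_rot(): TCP orientation.
- read_contact_force(): force on the tool from outside, world axes, zero at the start.
- read_ft_torque(): the same for the moment, N m.
- read_gripper_width(): opening from 0.0 (shut) to 1.0 (fully open).
- read_grasp_force(): force on a finger pad.
Only numpy, scipy, OpenCV 4.12 (cv2) and the standard library are available. Lean on these libraries where they do the work, as an engineer would, in place of code of your own. Each camera call takes 0.05 s, during which the arm holds its last target. There are 200 camera calls.

### The job

Lay the white lamp cap that lies alone just to the right of the fastening jig, open rim down as it is now, lengthwise in the middle of the rail of the jig, between the fence and the sprung pad, and let go of it. Then take the carriage by its knob and slide it towards the fence so that the pad presses the cap square against the fence with a steady 9 N, which is when the carriage's front edge stands midway between the two scribed lines. Finish while still holding the carriage there, so that a colleague can fasten the cap; do not press hard, and leave the other things on the bench alone.

Things in the scene. Friction and masses are not known exactly. Their poses are not given: they have to be found in the camera images.
- cap_center (a point): Centre (half-way up) of the white moulded lamp cap: a closed shallow box, 44 (its x) x 56 (its y) x 23 mm high, rounded edges, about 16 g, loose on the bench, open rim down. Axes: x along the short side, y along the long side, z up. Grasp it across the two long sides (44 mm apart).
- cap: The same cap; origin at the centre of its underside, axes as above.
- jig: Fastening jig fixed to the bench: aluminium plate 255 (x) x 90 x 6 mm, steel rail 40 mm wide along its middle, rail top at z = 14 mm. Origin: centre of its underside; x along the rail to the fence. A cap pressed lengthwise on the fence has its centre at x = 68.5, y = 0, z = 25.5 mm. Black scribed lines across the plate beside the rail at x = 8.5 and 18.5 mm.
- fence: Upright fixed steel block at the jig's +x end: 18 x 66 mm, its top 48 mm above the bench. Origin at the middle of the face that looks to the carriage, at the bottom (jig x = 96.5 mm); axes as the jig's. Rail, fence and pad faces are smooth, with little friction.
- carriage (a joint): Slide of the dark carriage along the rail, in m: 0 = fully back, grows towards the fence, stop at 0.102; starts between 0 and 0.03; friction about 0.5 N. With the cap on the fence the pad begins to press at 0.075; 0.090 gives about 9 N (front edge midway between the scribed lines, which mean 0.085 = about 6 N and 0.095 = 12 N). The spring pushes it back if let go.
- carriage_knob (a point): Grip point on the axis of the carriage's upright round aluminium knob: 20 mm diameter, straight from 48 to 90 mm above the bench; this point is 68 mm up. The carriage below is 44 (along the rail) x 56 mm, its top 40 mm above the bench, its front edge 22 mm ahead of the knob's axis.
- pad (a joint): How far the sprung pad at the carriage's front is pressed in towards the carriage, in m: 0 = free, 0.028 = fully in; spring 600 N/m without preload, so 0.015 is 9 N.
- pad_face (a point): Middle of the front face of the grey pad, 10 x 40 x 20 mm, carried on two sprung pins; 64 mm ahead of the knob's axis when free, 26 mm above the bench.
- driver_yellow: Bystander: small yellow-handled screwdriver, 141 mm long, lying loose. Leave it alone.
- label_roll: Bystander: roll of white labels, 60 x 64 x 27 mm. Leave it alone.
- bin_screws: Bystander: black open-front parts bin, 102 x 70 x 48 mm. Leave it alone.
Things that resemble listed ones, but are neither listed nor needed, are in the scene too. What is shaped like the cap but orange is not meant.

How it is judged:
By the outcome, as a careful person would: the job done as asked, in the order asked, and still so for the second after the job is handed in, while the arm keeps its last pose, push and grip.
It also fails if it takes over 48 s, if anything falls off the work surface, if the arm or the gripper's body presses on something with over 40 N, if the wrist force passes 120 N, or if a joint passes its speed limit or range.

## Working session

There is one attempt and no reset: what is moved stays moved. The work goes in short steps, each a Python script; the robot and the scene stay as the last script left them, time stands still between calls to the robot, and variables do not carry over. Pictures are saved under pics/ and viewed, at most 10 in all, crops included, and the job is handed in when it is done.

```bash
mkdir -p pics
cat > h.py <<'E'
from station import *
import numpy as np, cv2
def snap(name,f):
    c=camera(name); cv2.imwrite(f'pics/{f}.png',c['img'][:,:,::-1]); np.savez(f'{f}.npz',**c); return c
def world(c,u,v,z=None):
    """pixel -> world, by depth, or on the plane of height z"""
    P=c['pose']; d=np.array([(u-c['cx'])/c['fx'],-(v-c['cy'])/c['fy'],-1.])
    if z is None: s=float(c['z_map'][int(round(v)),int(round(u))])
    else: s=(z-P[2,3])/(P[:3,:3]@d)[2]
    return P[:3,3]+P[:3,:3]@(d*s)
E
python3 - <<'E'
from h import *
for n in('top','side'):
    c=snap(n,n+'0'); print(n,c['fx'],c['fy'],c['cx'],c['cy'],c.keys()); print(c['pose'].round(3))
a=cv2.imread('pics/top0.png');cv2.imwrite('pics/top0b.png',cv2.resize(a,(800,600)))
print(read_time(),read_ee_rot(),read_eef_pos())
E
```

```text
top 399.93483258919827 399.93483258919827 250.86087202306496 194.48212685480604 dict_keys(['img', 'z_map', 'fx', 'fy', 'cx', 'cy', 'pose'])
[[ 0.019  0.985 -0.172  0.407]
 [-1.     0.017 -0.017 -0.139]
 [-0.014  0.173  0.985  0.993]
 [ 0.     0.     0.     1.   ]]
side 467.36602510822075 467.36602510822075 255.28247537247444 185.86417077679377 dict_keys(['img', 'z_map', 'fx', 'fy', 'cx', 'cy', 'pose'])
[[ 0.931  0.186 -0.313  0.09 ]
 [-0.364  0.523 -0.771 -1.236]
 [ 0.02   0.832  0.555  0.853]
 [ 0.     0.     0.     1.   ]]
0.1 [-6.49916878e-01 -3.07336105e+00  1.61393984e-03] [0.2225156  0.50266016 0.23080541]
```

View pics/top0b.png

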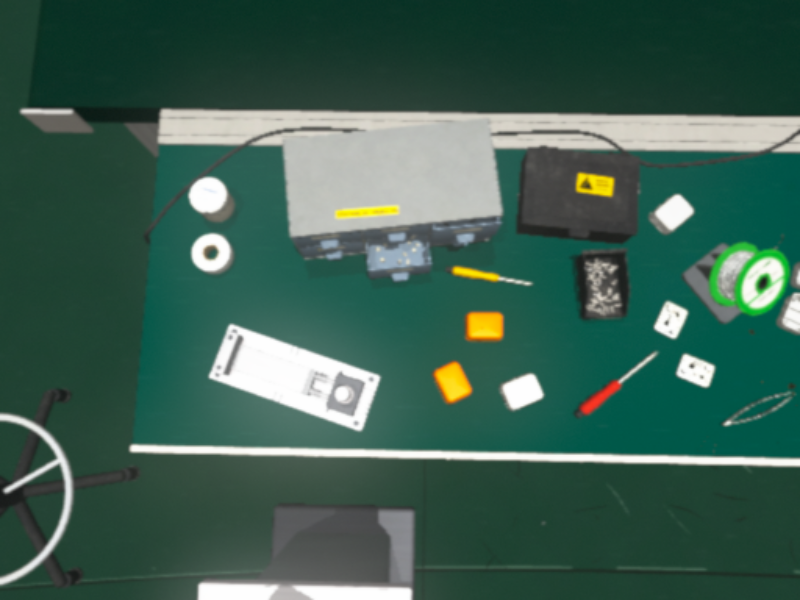

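View pics/side0.png

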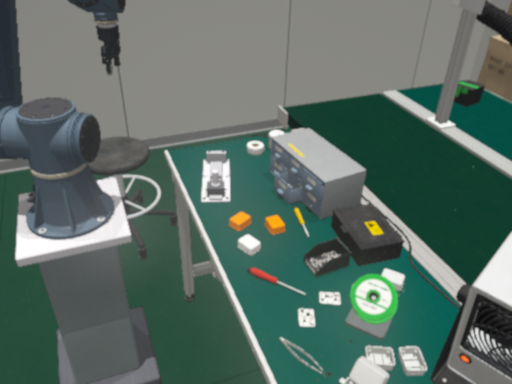

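Top view (800x600): the jig has its fence at (233,354) and its knob at (345,393). There are two candidates for the cap: white at (522,391) and white at (672,213), which is far off by the black case. The orange ones at (452,382) and (485,326) are not meant, and the flat plates at (671,320) and (696,370) are not caps. I choose (522,391) and will check it in a close crop.

Run:
```python
import cv2,numpy as np
a=cv2.imread('pics/top0.png')
# jig crop x5: u 128..248, v 200..280 ; cap crop x5: u 310..358,v 230..270
j=cv2.resize(a[200:280,128:248],None,fx=6,fy=6,interpolation=cv2.INTER_CUBIC)
cv2.imwrite('pics/jig0.png',j)
c=cv2.resize(a[226:274,306:362],None,fx=10,fy=10,interpolation=cv2.INTER_CUBIC)
cv2.imwrite('pics/cap0.png',c)
```

```text
(no output)
```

View pics/jig0.png

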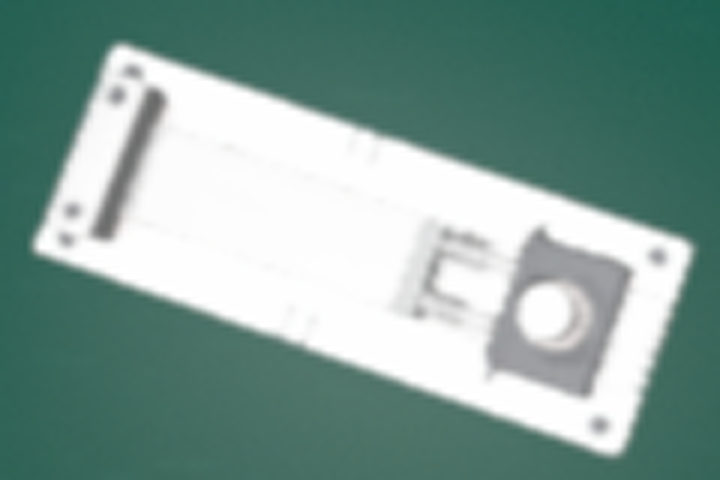

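View pics/cap0.png

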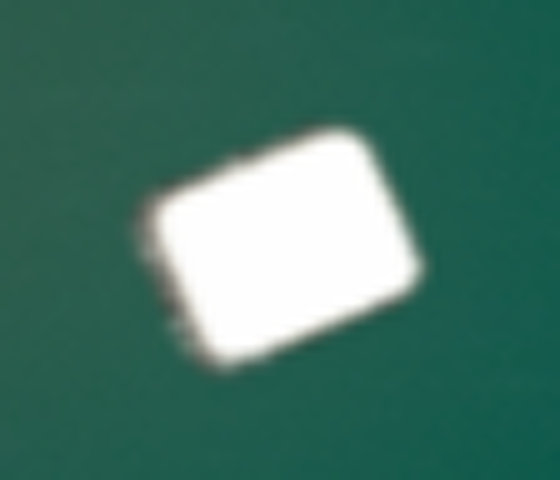

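The close crop shows the plain white closed cap, centred at about (334.5,251) in the full image and matching the description. The jig crop shows the fence at left, a knob top at (545,312), and the scribed lines near (360,145) and (300,325). Next I turn these into positions.

```bash
cat > meas.py <<'E'
from h import *
def rect(c,z,u0,u1,v0,v1,thr=None):
    """min-area rectangle (mm, world) of the pale pixels in a window, seen as lying at height z"""
    im=c['img'][v0:v1,u0:u1].astype(int)
    k=8; big=cv2.resize(im.astype(np.uint8),None,fx=k,fy=k,interpolation=cv2.INTER_CUBIC)
    r=(big[...,0]>(thr or 140)).astype(np.uint8)
    cs,_=cv2.findContours(r,cv2.RETR_EXTERNAL,cv2.CHAIN_APPROX_NONE)
    q=max(cs,key=cv2.contourArea)[:,0,:]
    p=np.array([world(c,u0+(a+.5)/k-.5,v0+(b+.5)/k-.5,z)[:2] for a,b in q])*1e3
    return cv2.minAreaRect(p.astype(np.float32))
def depthpts(c,u0,u1,v0,v1,zl,zh):
    P=np.array([world(c,u,v) for v in range(v0,v1) for u in range(u0,u1) if c['z_map'][v,u]>0])
    return P[(P[:,2]>zl)&(P[:,2]<zh)]
E
python3 - <<'E'
from meas import *
c=dict(np.load('top0.npz'))
print('jig',rect(c,.006,126,250,198,282))
print('cap',rect(c,.02,306,362,226,274), rect(c,.02,306,362,226,274,180))
for n,w,zl,zh in(('cap',(318,352,236,266),.017,.03),('knob',(205,235,240,265),.08,.1),('carr',(205,240,235,270),.035,.045),('fence',(130,165,205,250),.04,.06),('bench',(270,300,240,270),-.02,.02)):
    p=depthpts(c,*w,zl,zh); print(n,len(p),p.mean(0).round(4),np.ptp(p,0).round(3), cv2.minAreaRect((p[:,:2]*1e3).astype(np.float32)))
print('knobtop',world(c,128+545/6,200+312/6,.09))
for a,b in((345,150),(375,150),(290,325),(310,332)): print(world(c,128+a/6,200+b/6,.006)[:2].round(4))
E
```

```text
jig ((462.12939453125, 29.880691528320312), (258.53192138671875, 93.2475357055664), 71.95832061767578)
cap ((445.7641906738281, -324.53387451171875), (44.27619934082031, 58.786888122558594), 23.36044692993164) ((445.87115478515625, -325.066650390625), (42.48434829711914, 55.825294494628906), 23.26708221435547)
cap 384 [ 0.4455 -0.3237  0.0226] [0.053 0.06  0.012] ((445.5447998046875, -324.2862548828125), (40.9049072265625, 54.23435592651367), 22.626541137695312)
knob 60 [ 0.4348 -0.0529  0.0901] [0.016 0.018 0.007] ((434.7865295410156, -52.803314208984375), (15.551362991333008, 18.053258895874023), 0.7229923605918884)
carr 341 [ 0.4347 -0.0533  0.0409] [0.063 0.056 0.009] ((435.1295471191406, -52.45735168457031), (43.71736526489258, 55.997623443603516), 71.70390319824219)
fence 224 [0.4943 0.1301 0.048 ] [0.065 0.034 0.014] ((494.65545654296875, 131.02349853515625), (18.996381759643555, 64.58738708496094), 72.37309265136719)
bench 645 [ 4.260e-01 -2.031e-01  4.000e-04] [0.072 0.072 0.025] ((433.52398681640625, -208.05381774902344), (70.64022827148438, 72.04327392578125), 0.9619669318199158)
knobtop [ 0.4337088 -0.0547598  0.09     ]
[0.5008 0.038 ]
[0.501  0.0256]
[0.4289 0.0571]
[0.4263 0.0487]
```

The jig rectangle measures 258x93 mm against 255x90, the cap 44x57, and the cap, fence, carriage and knob heights agree at 23, 48, 41 and 90 mm. The carriage is at q≈0.011. Picking the cap now.

```bash
cat >> h.py <<'E'
from scipy.spatial.transform import Rotation as Ro
J0=np.array([.4621,.0299]); TH=np.deg2rad(72.0); JX=np.array([np.cos(TH),np.sin(TH)]); JY=np.array([-JX[1],JX[0]])
def down(deg):
    """tool pointing down, fingers closing along world direction deg; the half turn nearer to now"""
    best=None
    for d in(deg,deg+180):
        a=np.deg2rad(d); y=np.array([np.cos(a),np.sin(a),0]); z=np.array([0,0,-1.]); R=np.c_[np.cross(y,z),y,z]
        r=Ro.from_matrix(R); q=ik([.45,-.1,.2],r.as_rotvec())
        if q is None: continue
        k=abs(q[5]-read_qpos()[5])
        if best is None or k<best[0]: best=(k,r.as_rotvec())
    return best[1]
def jig(x,y,z): return [*(J0+JX*x+JY*y),z]
def stat(s): print(s,'t',round(read_time(),2),'tcp',np.round(read_eef_pos(),4),'w',round(read_gripper_width(),3),'gf',np.round(read_grasp_force(),1),'F',np.round(read_contact_force(),2),flush=True)
E
python3 - <<'E'
from h import *
C=[.4457,-.3245]; o=down(23.2)
print(o,ik([*C,.12],o),ik(jig(40,0,.1),down(-18)),ik(jig(-87,0,.1),down(72)))
movep([*C,.12],o); stat('above')
command_gripper(.75)
servo_line([*C,.004],v=.12); stat('down')
command_gripper(0.); stat('grip')
servo_line([*C,.12],v=.15); stat('up')
c=snap('side','side1'); snap('top','top1')
a=cv2.imread('pics/side1.png'); cv2.imwrite('pics/side1c.png',cv2.resize(a[130:290,150:350],None,fx=3,fy=3))
E
```

```text
[1.72938625 2.62275191 0.        ] [-7.13760425e-01  4.93273261e-01  1.74513063e+00 -4.44089210e-16
  9.03188763e-01 -1.11867681e+00] None None
above t 3.13 tcp [ 0.4461 -0.324   0.1201] w 0.998 gf 0.0 F [-0.65 -0.35 -0.69]
down t 4.6 tcp [ 0.4461 -0.3248  0.0047] w 0.749 gf 0.0 F [ 0.24  1.58 -0.37]
grip t 4.92 tcp [ 0.4461 -0.3248  0.005 ] w 0.483 gf 61.6 F [-0.38  1.74  5.72]
up t 5.85 tcp [ 0.4453 -0.3241  0.1192] w 0.487 gf 60.8 F [-0.48  0.16  0.06]
```

View pics/side1c.png

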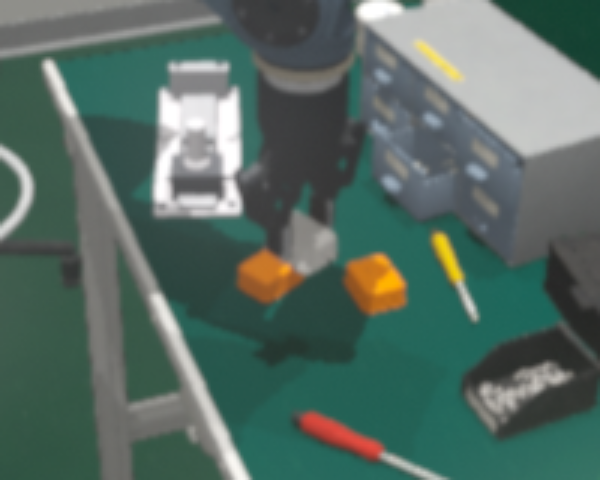

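Run:
```python
from h import *
a=cv2.imread('pics/side1.png'); cv2.imwrite('pics/side1d.png',cv2.resize(a[170:230,225:285],None,fx=9,fy=9,interpolation=cv2.INTER_CUBIC))
c=dict(np.load('side1.npz'))
P=np.array([world(c,u,v) for v in range(190,225) for u in range(240,268) if c['z_map'][v,u]>0 and c['img'][v,u].min()>110])
print(len(P),P.min(0),P.max(0))
z=P[:,2];print(np.histogram(z,bins=np.arange(.08,.18,.005)))
print(ik(jig(.04,0,.1),down(-18)),ik(jig(-.087,0,.1),down(72)))
```

```text
238 [ 0.42445704 -0.35841659 -0.00209378] [ 0.50822748 -0.21710214  0.14157906]
(array([  0,   0,   0,   0,   0,   0,   0,  27,  25,  27,  27, 119,   8,
         0,   0,   0,   0,   0,   0]), array([0.08 , 0.085, 0.09 , 0.095, 0.1  , 0.105, 0.11 , 0.115, 0.12 ,
       0.125, 0.13 , 0.135, 0.14 , 0.145, 0.15 , 0.155, 0.16 , 0.165,
       0.17 , 0.175]))
[ 4.50627943e-02  4.17118205e-01  1.94253236e+00 -4.44089210e-16
  7.81942092e-01  3.59222060e-01] [-2.27088681e-01  3.57012720e-01  2.04317914e+00 -4.44089210e-16
  7.41400791e-01 -1.48372574e+00]
```

View pics/side1d.png

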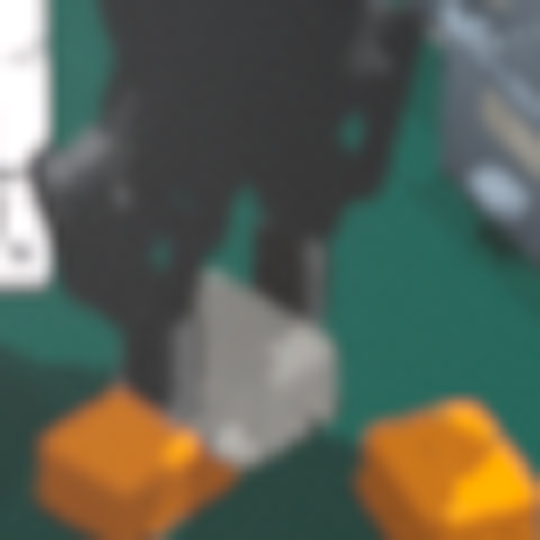

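The cap is held level: its top is at z≈0.138 and its bottom at 0.115 with the TCP at 0.119, so the rim is still down. Now I lay it on the rail.

Run:
```python
from h import *
o=down(-18)
movep(jig(.040,0,.13),o); stat('above')
servo_line(jig(.040,0,.030),v=.12); stat('near')
z=.030
f0=read_contact_force()[2]
while z>.0175:
    z-=.001; servo_line(jig(.040,0,z),v=.03)
    if read_contact_force()[2]-f0>2.5: break
stat('touch %.4f'%z)
command_gripper(.8); stat('open')
servo_line(jig(.040,0,.13),v=.15); stat('up')
movep(jig(-.087,0,.15),down(72)); stat('overknob')
c=snap('top','top2'); d=snap('side','side2')
a=cv2.imread('pics/side2.png')[140:210,185:245]
cv2.imwrite('pics/s2c.png',cv2.resize(a,None,fx=8,fy=8,interpolation=cv2.INTER_CUBIC))
P=np.array([world(c,u,v) for v in range(210,250) for u in range(145,205) if c['z_map'][v,u]>0]); P=P[(P[:,2]>.031)&(P[:,2]<.042)]
Q=(P[:,:2]-J0)@np.c_[JX,JY]*1e3
Q=Q[(Q[:,0]>0)&(Q[:,0]<80)]
print(len(Q),cv2.minAreaRect(Q.astype(np.float32)))
```

```text
above t 7.41 tcp [0.4747 0.0674 0.1299] w 0.487 gf 60.7 F [-0.26  0.18 -0.45]
near t 8.39 tcp [0.4749 0.0679 0.0305] w 0.488 gf 60.7 F [0.47 0.42 0.02]
touch 0.0180 t 11.39 tcp [0.4747 0.0679 0.0189] w 0.49 gf 62.8 F [-4.32 -0.37 17.26]
open t 11.77 tcp [0.4744 0.0679 0.0179] w 0.803 gf 0.0 F [-0.62 -0.23 -0.42]
up t 12.67 tcp [0.474  0.0679 0.1293] w 0.796 gf 0.0 F [ 0.47 -0.25 -0.11]
overknob t 13.85 tcp [ 0.4351 -0.0527  0.1496] w 0.802 gf 0.0 F [-0.27 -0.42 -0.37]
0 ((0.0, 0.0), (0.0, 0.0), 0.0)
```

View pics/s2c.png

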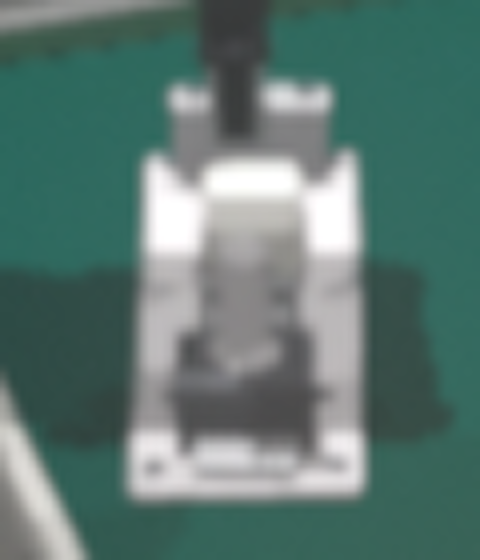

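The side crop shows the cap on the rail in front of the fence, with its top at (255,180). I measure it with the side depth before grasping the knob.

Run:
```python
from h import *
c=dict(np.load('side2.npz'))
P=np.array([world(c,u,v) for v in range(150,200) for u in range(195,240) if c['z_map'][v,u]>0])
Q=np.c_[(P[:,:2]-J0)@np.c_[JX,JY],P[:,2]]*1e3
K=Q[(Q[:,2]>31)&(Q[:,2]<42)&(Q[:,0]>-5)&(Q[:,0]<85)&(abs(Q[:,1])<35)]
print(len(K),K.mean(0),cv2.minAreaRect(K[:,:2].astype(np.float32)))
# grasp the knob
servo_line(jig(-.087,0,.049),v=.12); stat('down')
command_gripper(0.); stat('grip')
sleep(.3); stat('settled'); print('jig',(np.array(read_eef_pos()[:2])-J0)@np.c_[JX,JY])
```

```text
113 [34.76034925 -1.67973751 37.29271457] ((35.4442253112793, -1.2976570129394531), (56.65494155883789, 37.30329513549805), 0.20147384703159332)
down t 14.94 tcp [ 0.4356 -0.0529  0.0495] w 0.798 gf 0.0 F [-1.44  0.02 -0.02]
grip t 15.45 tcp [ 0.4354 -0.0529  0.0494] w 0.216 gf 58.1 F [-1.75 -0.17  6.99]
settled t 15.75 tcp [ 0.4354 -0.0529  0.0495] w 0.215 gf 58.1 F [-2.15  0.34  6.82]
jig [-0.08699614 -0.00020395]
```

```bash
cat >> h.py <<'E'
def fj():
    F=np.mean([np.array(read_contact_force()) for _ in range(1)],0); return np.array([F[:2]@JX,F[:2]@JY,F[2]])
def xj(): return (np.array(read_eef_pos()[:2])-J0)@np.c_[JX,JY]
E
python3 - <<'E'
from h import *
print('base',fj())
servo_line(jig(-.055,0,.049),v=.06); sleep(.1); print(xj(),fj())
servo_line(jig(-.032,0,.049),v=.05); sleep(.1); print(xj(),fj(),read_time())
for x in np.arange(-.030,-.0119,.002):
    servo_line(jig(x,0,.049),v=.03); sleep(.1)
    f=np.mean([(sleep(.02),fj())[1] for _ in range(6)],0); print(round(x,4),xj().round(4),f.round(2),flush=True)
    if f[0]<-9: break
stat('end'); c=snap('side','side3'); snap('top','top3')
E
```

```text
base [-0.33847901  2.15054581  6.81605488]
[-0.05484918 -0.00017584] [0.57405468 0.68016992 6.28372614]
[-0.03182191 -0.00016719] [1.01182934 1.57161512 6.14569605] 17.2417
-0.03 [-0.0299 -0.0001] [0.56 1.63 5.98]
-0.028 [-0.0279 -0.0002] [0.61 1.11 6.64]
-0.026 [-0.0259 -0.0002] [0.48 1.89 6.39]
-0.024 [-0.0239 -0.0002] [-0.1   1.63  6.43]
-0.022 [-0.022  -0.0002] [-0.9   1.18  6.71]
-0.02 [-0.0201 -0.0002] [-2.54  1.51  6.73]
-0.018 [-0.0182 -0.0002] [-3.33  1.07  7.06]
-0.016 [-0.0163 -0.0002] [-4.61  0.79  7.21]
-0.014 [-0.0144 -0.0002] [-5.67  1.27  7.73]
-0.012 [-0.0125 -0.0002] [-7.36  1.19  7.45]
end t 21.74 tcp [0.4584 0.018  0.0494] w 0.218 gf 58.5 F [-3.2  -6.75  7.2 ]
```

Run:
```python
from h import *
servo_line(jig(-.0098,0,.049),v=.02); sleep(.3)
f=np.mean([(sleep(.02),fj())[1] for _ in range(25)],0); print(xj().round(4),f.round(2),read_time())
c=snap('side','side4'); t=snap('top','top4')
a=cv2.imread('pics/side4.png')[145:205,190:240]; b=cv2.imread('pics/top4.png')[200:280,128:248]
a=cv2.resize(a,(500,600),interpolation=cv2.INTER_CUBIC); b=cv2.resize(b,(300,200),interpolation=cv2.INTER_CUBIC)
m=np.zeros((600,800,3),np.uint8); m[:,:500]=a; m[:200,500:]=b; cv2.imwrite('pics/m4.png',m)
```

```text
[-0.0104 -0.0001] [-8.12  0.94  7.82] 22.8167
```

View pics/m4.png

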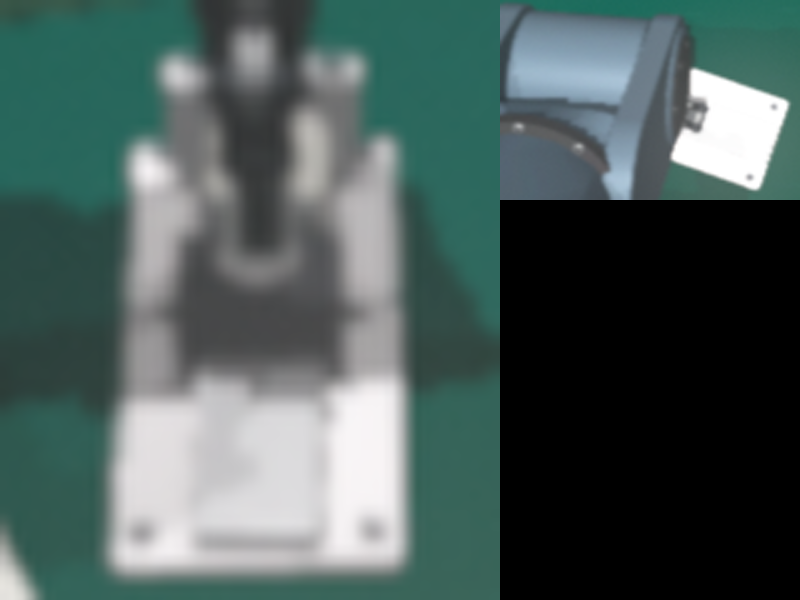

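The side view shows the cap on both sides of the fingers against the fence, at (215,160) and (310,160), and the carriage beside the lines at row ~315. The camera cannot resolve the lines themselves. The force data are clear: the slope is about 600 N/m, pressing begins at x≈-0.0249, and so 9 N is at x≈-0.0099.

Run:
```python
from h import *
servo_line(jig(-.0092,0,.049),v=.02); sleep(.4)
f=np.mean([(sleep(.02),fj())[1] for _ in range(25)],0); print(xj().round(4),f.round(2),read_time())
c=snap('side','side5')
P=np.array([world(c,u,v) for v in range(145,185) for u in range(195,240) if c['z_map'][v,u]>0])
Q=np.c_[(P[:,:2]-J0)@np.c_[JX,JY],P[:,2]]*1e3
K=Q[(Q[:,2]>33)&(Q[:,2]<41)&(Q[:,0]>38)&(Q[:,0]<100)&(abs(Q[:,1])<30)]
for s in(K[K[:,1]>0],K[K[:,1]<0]): print(len(s),s.min(0).round(1),s.max(0).round(1),np.median(s[:,2]))
stat('end')
```

```text
[-0.0098 -0.0002] [-8.44  0.89  7.78] 23.9833
15 [39.5 13.8 34.3] [97.7 28.7 40.7] 38.34113372523695
30 [ 40.4 -26.8  33.1] [ 99.4 -12.9  40.9] 37.816636111170425
end t 24.03 tcp [0.4592 0.0205 0.0495] w 0.217 gf 58.6 F [-2.61 -7.7   7.77]
```

The force is 8.98 N above baseline, exactly on target, and the cap is level at about 37–38 mm and seated. Handing in.

```bash
python3 -c "
from station import *
print(job_done())"
```

```text
the job is handed in; nothing more can be done
None
```

The white cap lies rim down and lengthwise on the rail, and the carriage is held by its knob pressing it against the fence at about 9 N; I set this from the wrist force, as the cameras could not resolve the scribed lines, and handed the job in at about 24 s.

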